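# Loosen a stuck end board of a dry-fitted rack with a mallet

### The arm

A 6-joint arm with a two-finger parallel gripper is mounted at the origin on the work surface. World frame = base frame: x ahead of the robot, y to its left, z up, the work surface at z = 0. Lengths are in mm, angles in rad, forces in N, time in s.
With the tool pointing down it reaches from about 350 to 875 mm from the base axis. Payload 15.5 kg.
Tool frame: the origin (TCP) lies at the very end of the fingers, on their centre line; the grasp point (between the pads) lies 19 mm behind it (env.grip_point_offset is the distance from the TCP to the grasp point, in mm); z points along the fingers, y is the direction in which the jaws open and shut (so a half turn about z gives the same grasp; the last joint's range is limited). The gripper opens to 85 mm and grips with 20 to 120 N. Pads are 22 mm wide; open, the fingers measure 114 mm over their backs; the gripper's body (76 mm by 85 mm) begins 54 mm behind the grasp point. The pads swing forward as they close: fully open they stand 13 mm farther back than shut.
Start: joints at [-1.23, 0.494, 1.345, -0, 1.302, -0.096], TCP at [263.836, -566.584, 231.277] pointing down, gripper open.
Joint ranges: [-2.91, 2.91], [-0.82, 2.16], [0.22, 2.67], [-1.22, 4.37], [0.12, 2.79], [-3.08, 3.08]. Speed limits (rad/s): [1.89, 1.89, 2.57, 3.01, 3.01, 3.01].

### API

Orientations are given as a rotation vector (axis times angle).
In Python, from station import env gives the robot as it stands.
- The arm moves only by the tool carry_out, never from a script. Its argument "deltas" is text: rows parted by semicolons, each of 5 numbers parted by spaces: the finger opening in cm, from 0 to 8.54, then the shift along the world's x, y, z in cm, then the turn about the world's z in rad. In form: jaw dx dy dz twist; .... A call has 1 to 12 rows; each row is the pose to reach, as a shift and turn from the pose commanded when the call began; what a row does not reach only later rows make up. A row lasts 1/12 s, in which the tool goes at most 41.7 mm and 7.16 degrees, less where a joint would pass 70% of its speed; a pose out of reach is approached as far as the arm can. A call with a gripper value outside its range is refused whole. The fingers move at their own pace and stop on an object; "squeeze" is the grip in N (left out, the last holds). Time passes only in rows, so rows that repeat a pose let the fingers close. It gives the time, the measured TCP pose, the force and the opening at its end, in the units of the state.
- env.observe(): the state, without advancing time (a new reading comes with each control period).
- env.get_image(name): name is "scene" or "side" or "wrist"; returns the picture (420x560x3 uint8, red, green, blue); there is no depth.
- env.get_calibration(name): a dict with "vfov" (degrees; the focal length in pixels is half the picture's height over the tangent of half this angle, whatever the lens; pixels are square), "cx", "cy" (the principal point, pixels), "world_from_camera" (4x4, takes a point from camera to world coordinates). Camera axes: x right, y down, z forward; pixel columns grow to the right and rows downward; lengths in mm; the calibration is good to about 2 mm. A picture is of the moment at which its call begins: read the wrist's pose just before it. get_calibration takes no time and is no camera call; for the wrist camera it gives the pose at the moment of the call.
- env.close_job(): hands the job in, once; it reports no verdict.
The state is a dict: "time": time; "joints": joint angles; "dq": joint speeds; "effort": joint torques, N m; "eef_pos": TCP position; "ee_rot": TCP orientation; "contact_force": force on the tool from outside, world axes, zero at the start; "wrist_torque": the same for the moment, N m; "opening": finger opening in mm.
Only numpy, scipy, OpenCV 4.12 (cv2) and the standard library are available. Lean on these libraries where they do the work, as an engineer would, in place of code of your own. Each camera call takes 0.05 s, during which the arm holds its last target.

### The job

The end board on the robot's right of the small dry-fitted rack, the end away from the holdfast, is stuck on its tenons: with the wooden mallet, tap it lightly outwards on its inside face, by turns in the upper and the lower bay, so that it walks off evenly, one end never more than about 9 mm ahead of the other. Stop when about 15 mm of gap shows at both the top and the bottom shelf. Then stand the mallet back on the bench on its head, and leave the steel-headed hammer, the bottle and the offcut where they are.

Things in the scene. Friction and masses are not known exactly. Their poses are not given: they have to be found in the camera images.
- rack: Small three-shelf wooden rack on the bench, open front to the robot, held by an iron holdfast on the left of its bottom shelf (y 60 to 90 mm, fixed). Origin on the bench under its middle; x to its back, y to its left end, z up. Shelves 84 deep (x -42 to 42), 280 long (y -140 to 140), 15 thick, mid-heights 27.5, 162.5, 297.5 mm. Left end board fixed. Overall 330 mm high.
- end_board: Right end board of the rack, the one to loosen: 50 wide (x -25 to 25: the shelves jut 17 mm past it, front and back), 24 thick, 330 mm high. Origin mid-width on its inside face at top shelf height; axes as the rack's when square. Shut at rack y = -140 mm; moves only outwards (-y), at most 24 mm. Top and bottom tenons slip each on their own, stay where left, and do not spring back.
- upper_tap (a point): Where to tap to open the top: fixed point of the rack, in the upper bay (120 mm high inside, z 170 to 290 mm), at rack x -18, y -140 (shelf ends), z 210 mm. From about 10 N here the board's top moves out, with its bottom staying. Under the jutting shelves the mallet needs its handle leaning out of the open front, about 30 degrees off upright.
- lower_tap (a point): Where to tap to open the bottom: the same in the lower bay (z 35 to 155 mm), at rack x -18, y -140, z 75 mm; from about 8 N the board's bottom moves out, with its top staying. The middle shelf bars taps half-way up.
- end_top (a point): Point on the inside face of the right end board, middle of its width, at the height of the top shelf. The gap at the top shelf is how far it lies beyond y = -140 mm in the rack's frame; 0 to 2 mm at the start.
- end_bottom (a point): The same at the height of the bottom shelf, 270 mm below end_top; 0 to 2 mm at the start.
- mallet_grip (a point): Grip point of the small wooden mallet, which stands on its head on the bench, handle up: on the handle's axis, 145 mm above the foot, 27 mm below the handle's end, 120 mm above the head's centre. z along the handle, up; head 100 mm along y between its flat striking faces, 45 along x, 50 high; handle 28 mm along y, 22 along x. About 0.28 kg.
- hammer: Bystander: steel-headed hammer with wooden handle, 280 mm long, lying on the bench; origin under its middle.
- bottle: Bystander: amber glass bottle with white cap, 60 mm diameter, 140 mm tall, standing on the bench; origin at the centre of its foot.
- offcut: Bystander: wooden offcut 130 x 45 x 35 mm lying on the bench; origin at the centre of its underside.
Not all that is in view belongs to the job. Leave any green or purple look-alike of the part that bears mallet_grip alone.

How it is judged:
By the outcome, as a careful person would: the job done as asked, in the order asked, and still so for the second after the job is handed in, with the robot touching nothing.
It also fails if it takes over 64 s, if anything falls off the work surface, if the arm or the gripper's body presses on something with over 40 N, if the wrist force passes 120 N, or if a joint passes its speed limit or range.

## Working session

There is one attempt and no reset: what is moved stays moved. The work goes in short steps, Python scripts to look and compute and a tool call to move; the robot and the scene stay as the last step left them, time stands still between calls to the robot, and variables do not carry over. Pictures are saved under pics/ and viewed, and the job is handed in when it is done.

Besides the shell and the picture viewer there is one more tool, called after "Call:" as name(argument=value, ...) on one line, values as JSON. carry_out: Moves the arm, as the interface text tells. Its arguments: {"type":"object","properties":{"deltas":{"type":"string"},"squeeze":{"type":"number"}},"required":["deltas"]}

```bash
mkdir -p pics; ls
python3 - <<'E'
from station import env
import cv2
print(env.observe())
for n in ["scene","side","wrist"]:
    c=env.get_calibration(n); print(n,c)
    cv2.imwrite(f"pics/{n}0.png",cv2.cvtColor(env.get_image(n),cv2.COLOR_RGB2BGR))
E
```

```text
pics
{'time': 0.0, 'joints': array([-1.23048671e+00,  4.94184541e-01,  1.34612750e+00,  4.13915078e-06,
        1.30248532e+00, -9.54920818e-02]), 'dq': array([-0.00026062,  0.00063733, -0.00133562, -0.00077371, -0.00118127,
       -0.00161167]), 'effort': array([ 3.31632553e-03, -8.82155800e+01, -3.83858764e+01,  1.50228097e-04,
        1.03223836e-02, -3.93621724e-05]), 'eef_pos': array([ 263.72609229, -566.24425722,  230.70063508]), 'ee_rot': array([-3.06613713e+00, -6.78891066e-01,  2.24755354e-04]), 'contact_force': array([-0.73230265, -0.31683505,  0.24940347]), 'wrist_torque': array([-0.05250769,  0.04874251, -0.00313259]), 'opening': 85.38213640536863}
scene {'vfov': 50.22148461321511, 'cx': 278.9538355463173, 'cy': 215.6435828906227, 'world_from_camera': array([[ 5.26386532e-01,  6.26359654e-01, -5.74970263e-01,
         1.29421998e+03],
       [ 8.50193651e-01, -3.95215336e-01,  3.47815460e-01,
        -4.77664727e+02],
       [-9.37949406e-03, -6.71921441e-01, -7.40563031e-01,
         1.15911303e+03],
       [ 0.00000000e+00,  0.00000000e+00,  0.00000000e+00,
         1.0
[... 209 characters left out ...]
    [ 5.01895803e-01,  6.99246672e-01, -5.09072387e-01,
         7.67131606e+02],
       [-7.32743632e-03, -5.85113351e-01, -8.10918415e-01,
         1.44968603e+03],
       [ 0.00000000e+00,  0.00000000e+00,  0.00000000e+00,
         1.00000000e+00]])}
wrist {'vfov': 68.13842590666958, 'cx': 278.903721648836, 'cy': 210.70328849797417, 'world_from_camera': array([[ 4.21466999e-01, -8.75964473e-01, -2.34631223e-01,
         3.23554717e+02],
       [-9.06842590e-01, -4.07526955e-01, -1.07509523e-01,
        -5.39746790e+02],
       [-1.44402566e-03,  2.58085302e-01, -9.66121054e-01,
         3.73752145e+02],
       [ 0.00000000e+00,  0.00000000e+00,  0.00000000e+00,
         1.00000000e+00]])}
```

View pics/scene0.png

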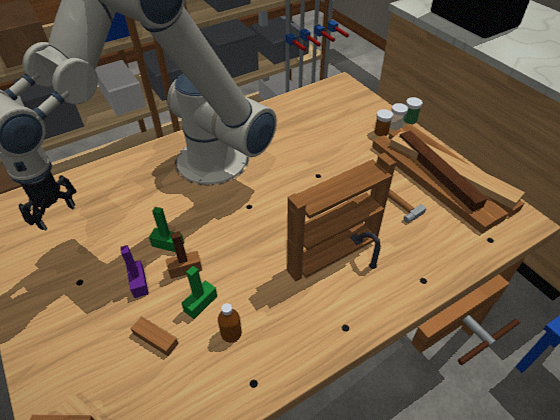

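View pics/side0.png

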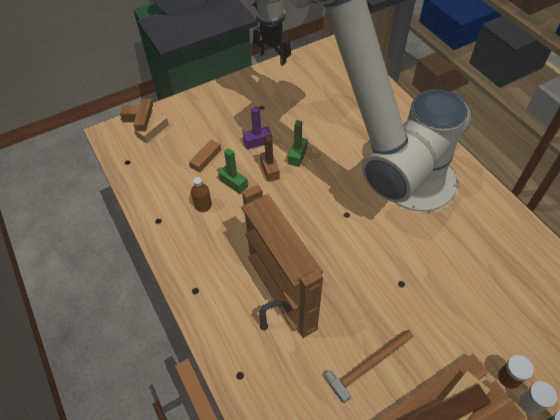

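View pics/wrist0.png

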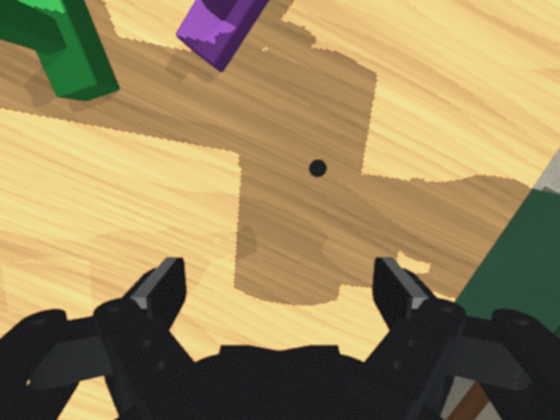

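```bash
cat > h.py <<'E'
import numpy as np, cv2
from station import env
def K(c):
    f=210/np.tan(np.radians(c['vfov'])/2); return f
def ray(n,u,v,c=None):
    c=c or env.get_calibration(n); T=c['world_from_camera']
    d=np.array([(u-c['cx'])/K(c),(v-c['cy'])/K(c),1.]); d=T[:3,:3]@d
    return T[:3,3],d/np.linalg.norm(d)
def onz(n,u,v,z,c=None):
    o,d=ray(n,u,v,c); return o+d*(z-o[2])/d[2]
def tri(p):
    A=np.zeros((3,3));b=np.zeros(3)
    rs=[ray(*q) for q in p]
    for o,d in rs:
        P=np.eye(3)-np.outer(d,d);A+=P;b+=P@o
    x=np.linalg.solve(A,b)
    return x,[np.linalg.norm(np.cross(x-o,d)) for o,d in rs]
def proj(n,X,c=None):
    c=c or env.get_calibration(n);T=c['world_from_camera']
    q=T[:3,:3].T@(np.asarray(X,float)-T[:3,3]); return np.array([c['cx']+K(c)*q[0]/q[2],c['cy']+K(c)*q[1]/q[2]])
def shot(n,tag):
    im=cv2.cvtColor(env.get_image(n),cv2.COLOR_RGB2BGR); cv2.imwrite(f"pics/{tag}.png",im); return im
def crop(im,u0,v0,w,h,s,out):
    r=cv2.resize(im[v0:v0+h,u0:u0+w],None,fx=s,fy=s,interpolation=cv2.INTER_CUBIC)
    for k in range(0,w,10): cv2.line(r,(k*s,0),(k*s,8 if (u0+k)%50 else 18),(255,255,255),1)
    for k in range(0,h,10): cv2.line(r,(0,k*s),(8 if (v0+k)%50 else 18,k*s),(255,255,255),1)
    cv2.imwrite(f"pics/{out}.png",r)
E
python3 - <<'E'
from h import *
s=cv2.imread('pics/scene0.png');d=cv2.imread('pics/side0.png')
crop(s,270,150,140,140,4,'c_s_rack');crop(d,230,180,110,160,3,'c_d_rack')
crop(s,110,195,120,130,4,'c_s_mal');crop(d,200,90,130,130,4,'c_d_mal')
E
```

```text
(no output)
```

View pics/c_s_rack.png

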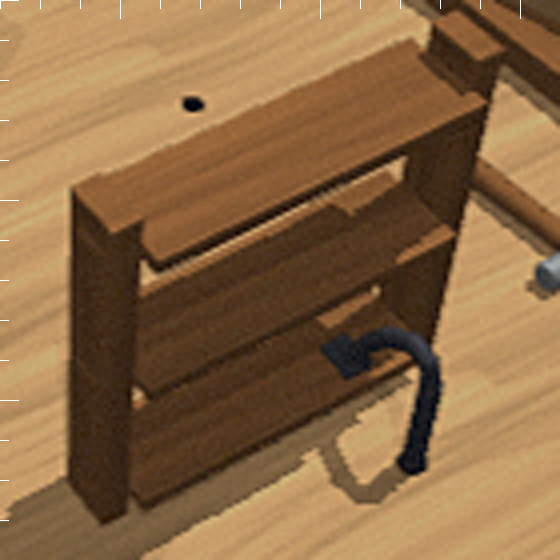

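View pics/c_d_rack.png

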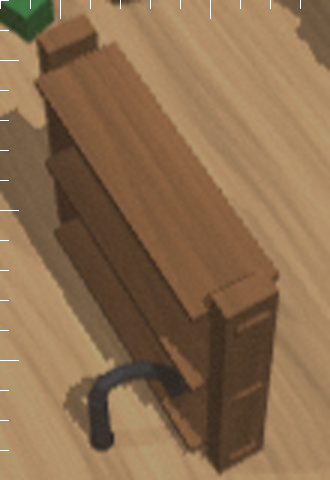

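View pics/c_s_mal.png

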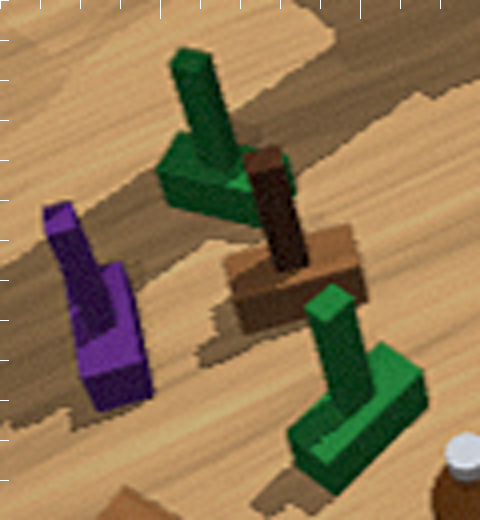

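View pics/c_d_mal.png

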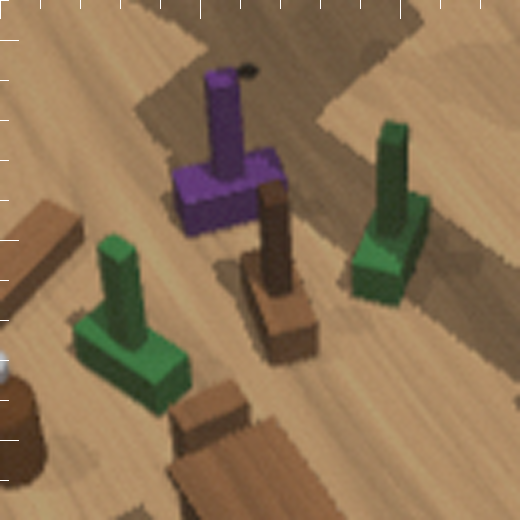

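Run:
```python
from h import *
from scipy.optimize import least_squares
S=lambda x,y:(270+x/4,150+y/4); D=lambda x,y:(230+x/3,180+y/3)
obs=[('scene',S(75,188),(-25,-164,330)),('scene',S(110,232),(25,-164,330)),('scene',S(143,222),(25,-140,330)),('scene',S(452,12),(-25,164,330)),('scene',S(503,47),(25,164,330)),('scene',S(105,523),(25,-164,0)),
('scene',S(485,100),(42,140,305)),
('side',D(38,38),(25,-164,330)),('side',D(80,15),(-25,-164,330)),('side',D(98,35),(-25,-140,330)),('side',D(38,83),(42,-140,305)),('side',D(118,45),(-42,-140,305)),('side',D(195,318),(42,140,305)),('side',D(220,315),(25,164,330)),('side',D(277,287),(-25,164,330)),('side',D(220,473),(25,164,0))]
cal={n:env.get_calibration(n) for n in('scene','side')}
def w(p,X):
    c,s=np.cos(p[2]),np.sin(p[2]); return np.array([p[0]+c*X[0]-s*X[1],p[1]+s*X[0]+c*X[1],X[2]])
def f(p): return np.concatenate([proj(n,w(p,X),cal[n])-u for n,u,X in obs])
r=least_squares(f,[650,0,0],loss='soft_l1'); print(r.x)
for o,e in zip(obs,r.fun.reshape(-1,2)): print(o[0],o[2],e.round(1))
# mallet
S=lambda x,y:(110+x/4,195+y/4); D=lambda x,y:(200+x/4,90+y/4)
top=[('scene',*S(263,157)),('side',*D(273,186))]
print(tri(top)); print(onz(*top[0],172),onz(*top[1],172))
for q in [S(225,265),S(243,308),S(350,226),S(362,272)]: print('s',onz('scene',*q,50).round(1))
for q in [D(242,258),D(290,254),D(273,338),D(317,322)]: print('d',onz('side',*q,50).round(1))
```

```text
[627.86988287 131.6170591   -6.27423625]
scene (-25, -164, 330) [-0.9 -0.9]
scene (25, -164, 330) [ 1.1 -0.1]
scene (25, -140, 330) [ 0.6 -1.4]
scene (-25, 164, 330) [ 1.  -1.1]
scene (25, 164, 330) [ 0.2 -0.2]
scene (25, -164, 0) [-0.2  0.4]
scene (42, 140, 305) [ 0.7 -0.2]
side (25, -164, 330) [-1.2 -1. ]
side (-25, -164, 330) [ 1.1 -0.9]
side (-25, -140, 330) [-0.7 -1.5]
side (42, -140, 305) [-1.9 -1.8]
side (-42, -140, 305) [-1.5 -1.9]
side (42, 140, 305) [-0.7 -0. ]
side (25, 164, 330) [2.4 0.7]
side (-25, 164, 330) [1.  0.4]
side (25, 164, 0) [-0.3  0.2]
(array([ 428.56776677, -303.53696496,  172.34021916]), [np.float64(2.0988273049749426), np.float64(2.0988273049748853)])
[ 430.90316156 -303.01076017  172.        ] [ 426.34423338 -305.54507198  172.        ]
s [ 409.2 -348.8   50. ]
s [ 454.  -352.6   50. ]
s [ 425.9 -251.5   50. ]
s [ 471.3 -262.4   50. ]
d [ 440.5 -345.6   50. ]
d [ 401.3 -328.    50. ]
d [ 461.2 -251.4   50. ]
d [ 419.5 -247.6   50. ]
```

Call:
carry_out(deltas="8.5 4 6.5 2 0.12; 8.5 7 10 2 0.24; 8.5 10 13 2 0.36; 8.5 13 16 2 0.48; 8.5 14 19 2 0.6; 8.5 14 22 2 0.72; 8.5 14 24 2 0.84; 8.5 14 26.2 2 0.96; 8.5 14 26.2 2 1.08; 8.5 14 26.2 2 1.2; 8.5 14 26.2 2 1.32; 8.5 14 26.2 2 1.44")

```text
time: 1.15
eef_pos: [403.8, -304.3, 251.2]
ee_rot: [-1.85, -2.539, -0.0]
contact_force: [0.1, 0.2, 0.5]
opening: 85.1
```

Call:
carry_out(deltas="8.5 0 0 0 0.12; 8.5 0 0 0 0.24; 8.5 0 0 0 0.36; 8.5 0 0 0 0.48; 8.5 0 0 0 0.6; 8.5 0 0 0 0.72; 8.5 0 0 0 0.84; 8.5 0 0 0 0.96; 8.5 0 0 0 1.06; 8.5 0 0 0 1.06")

```text
time: 1.98
eef_pos: [403.8, -304.5, 251.1]
ee_rot: [-0.314, -3.126, -0.0]
contact_force: [-0.5, -0.1, -0.1]
opening: 85.2
```

Run:
```python
from h import *
o=env.observe(); print(o['time'],o['eef_pos'],o['ee_rot'],o['joints'],o['contact_force'])
c=env.get_calibration('wrist');import pickle;pickle.dump(c,open('cw.pkl','wb'))
shot('wrist','w1');shot('scene','s1')
print(proj('wrist',(428.5,-304,172),c))
```

```text
1.9833 [ 403.7539622  -304.50049441  251.13594952] [-3.14423633e-01 -3.12553301e+00 -2.80908037e-04] [-7.64273597e-01  3.05084570e-01  1.60590231e+00 -3.63731210e-05
  1.23093980e+00 -2.13453560e+00] [-0.49697857 -0.13831205 -0.11664407]
[286.8553035  247.62258895]
```

View pics/w1.png

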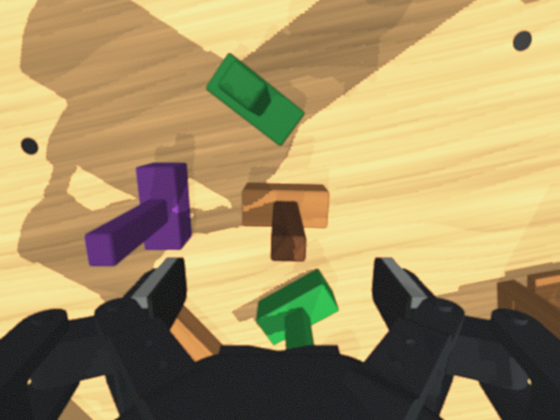

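View pics/s1.png

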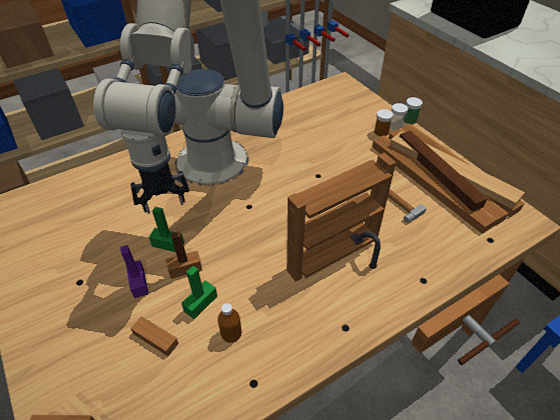

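Call:
carry_out(deltas="7 1.25 0 0 0; 6 2.5 0 -1 0; 6 2.5 0 -4 0; 6 2.5 0 -7 0; 6 2.5 0 -9.5 0; 6 2.5 0 -11.8 0; 6 2.5 0 -11.8 0")

```text
time: 2.67
eef_pos: [428.0, -302.9, 128.9]
ee_rot: [-0.324, -3.12, -0.006]
contact_force: [-0.4, 1.3, -0.5]
opening: 59.9
```

Call:
carry_out(deltas="2 0 0 0 0; 2 0 0 0 0; 2 0 0 0 0; 2 0 0 0 0; 2 0 0 0 0; 2 0 0 0 0", squeeze=20)

```text
time: 3.17
eef_pos: [429.3, -304.9, 134.1]
ee_rot: [0.323, 3.124, -0.001]
contact_force: [0.6, 2.2, 4.8]
opening: 27.7
```

Run:
```python
from h import *
shot('wrist','w2');im=shot('scene','s2');d=shot('side','d2')
crop(im,100,130,140,140,4,'s2c')
crop(d,200,60,140,140,4,'d2c')
```

```text
(no output)
```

View pics/w2.png

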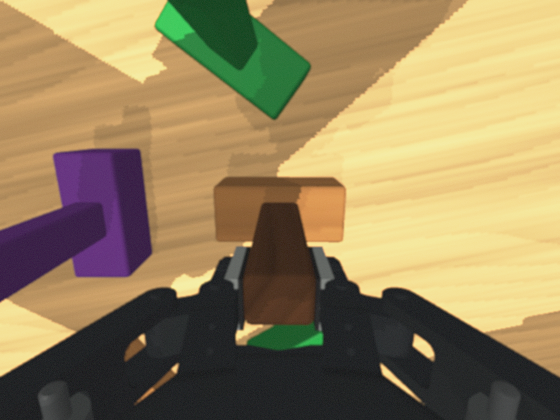

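View pics/s2c.png

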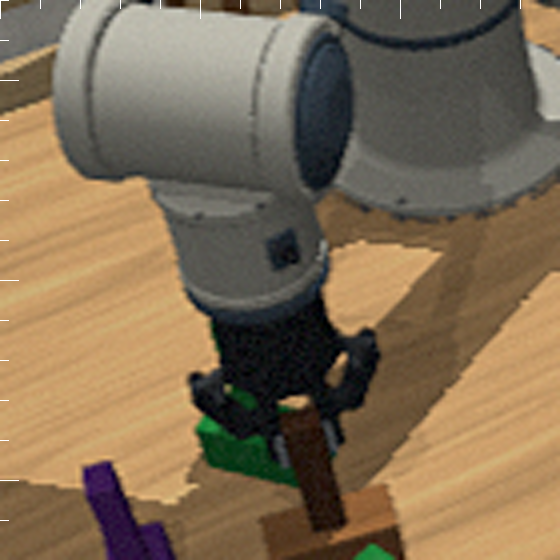

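View pics/d2c.png

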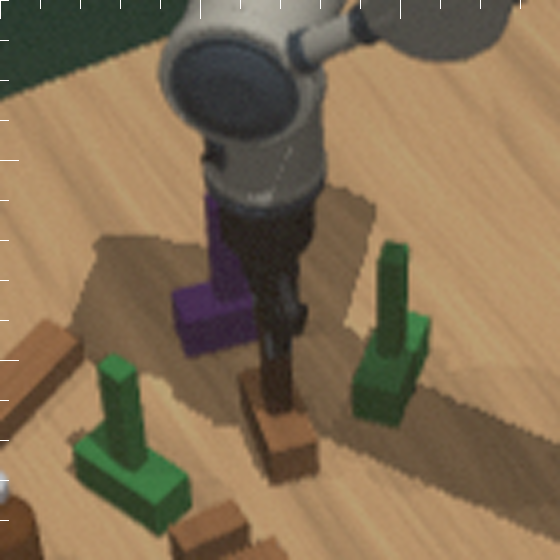

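Call:
carry_out(deltas="2 0 0 0 0; 2 0 0 1.5 0; 2 0 0 4 0; 2 1 3 5 0.05; 2 2 6 5 0.1; 2 3 9 5 0.15; 2 4 12 5 0.2; 2 5 15 5 0.215; 2 6 18 5 0.215; 2 7 21 5 0.215; 2 7 22 5 0.215; 2 7 22 5 0.215", squeeze=60)

```text
time: 4.32
eef_pos: [498.8, -82.3, 183.4]
ee_rot: [0.019, -3.141, -0.001]
contact_force: [-0.4, -0.3, -1.5]
opening: 27.6
```

Run:
```python
from h import *
o=env.observe();print(o['eef_pos'],o['ee_rot'],o['contact_force'])
im=shot('scene','s3');crop(im,150,130,140,140,4,'s3c')
```

```text
[498.82409388 -82.33479061 183.35576372] [ 1.87942825e-02 -3.14128372e+00 -5.92418584e-04] [-0.41908419 -0.29039073 -1.53814962]
```

View pics/s3c.png

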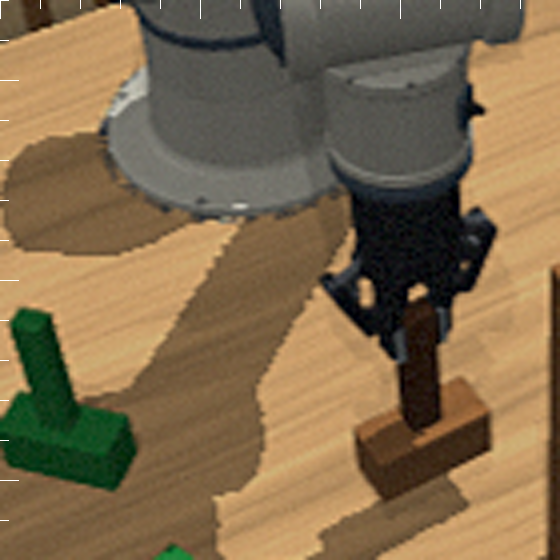

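Call:
carry_out(deltas="2 0 0 -3 0; 2 0 0 -4.7 0; 2 0 0 -5 0; 2 0 0 -5.05 0; 2 0 0 -5.05 0", squeeze=40)

```text
time: 4.78
eef_pos: [498.9, -85.8, 133.1]
ee_rot: [-0.012, 3.141, -0.0]
contact_force: [0.7, 1.5, 2.0]
opening: 27.2
```

Call:
carry_out(deltas="2 0 0 -0.05 0; 2 -0.7 0 -0.05 0; 2 -1.34 0 0 0; 2 -2 0 0.05 0; 2 -2.7 0 0.05 0; 2 -3.4 0 0.05 0; 2 -4 0 -0.05 0; 2 -4.7 0 -0.15 0; 2 -5.4 0 -0.25 0; 2 -6 0 -0.4 0; 2 -6.7 0 -0.58 0; 2 -6.7 0 -0.58 0", squeeze=20)

```text
time: 5.78
eef_pos: [431.5, -85.7, 127.8]
ee_rot: [-0.013, 3.14, -0.002]
contact_force: [-1.7, -2.8, 19.3]
opening: 26.8
```

Run:
```python
from h import *
o=env.observe();print(o['eef_pos'],o['ee_rot'],o['contact_force'])
im=shot('scene','s4');crop(im,150,130,140,140,4,'s4c')
im=shot('side','d4');crop(im,220,100,140,140,4,'d4c')
```

```text
[431.50631881 -85.66960684 127.82819393] [-1.33459321e-02  3.13969118e+00 -2.03216616e-03] [-1.65594245 -2.75527668 19.30439406]
```

View pics/s4c.png

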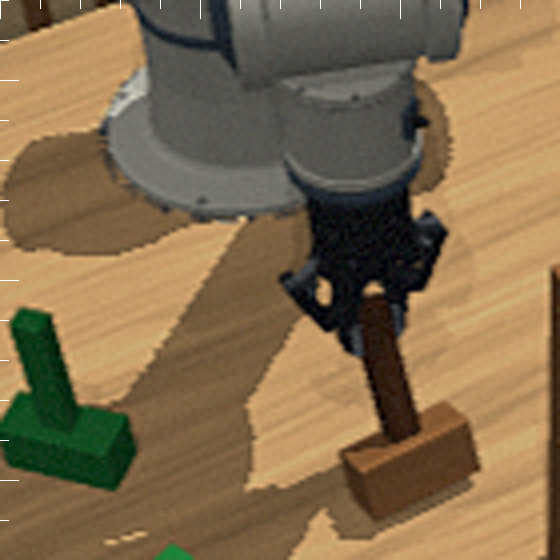

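View pics/d4c.png

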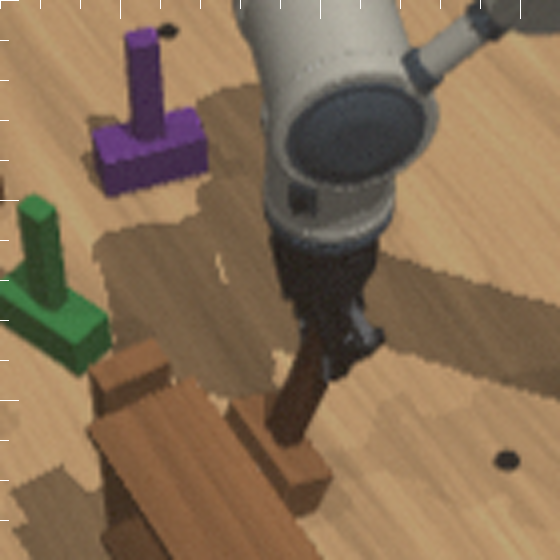

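Call:
carry_out(deltas="2 -0.6 0 -0.12 0; 2 -1.2 0 -0.33 0; 2 -1.8 0 -0.58 0; 2 -2.4 0 -0.85 0; 2 -2.6 0 -0.95 0; 2 -2.6 0 -0.95 0")

```text
time: 6.38
eef_pos: [405.5, -85.6, 118.0]
ee_rot: [-0.013, 3.141, -0.002]
contact_force: [-4.6, -3.9, 15.6]
opening: 27.2
```

Call:
carry_out(deltas="2 0 0 0 0; 2 0 0 0 0; 2 0 0 3 0; 2 0 0 6 0; 2 0 0 10 0; 2 0 0 14 0; 2 0 0 18 0; 2 0 0 18 0; 2 0 0 18 0", squeeze=115)

```text
time: 7.13
eef_pos: [406.1, -85.4, 299.1]
ee_rot: [-0.013, 3.138, -0.003]
contact_force: [-0.6, -0.5, -4.0]
opening: 26.7
```

Run:
```python
from h import *
o=env.observe();print(o['time'],o['eef_pos'],o['ee_rot'],o['contact_force'])
im=shot('scene','s5');crop(im,150,80,140,140,4,'s5c')
im=shot('side','d5');crop(im,220,80,140,140,4,'d5c')
```

```text
7.1333 [406.12402504 -85.38482814 299.10344071] [-1.33404688e-02  3.13821703e+00 -2.50975151e-03] [-0.59490029 -0.53682042 -3.99335952]
```

View pics/s5c.png

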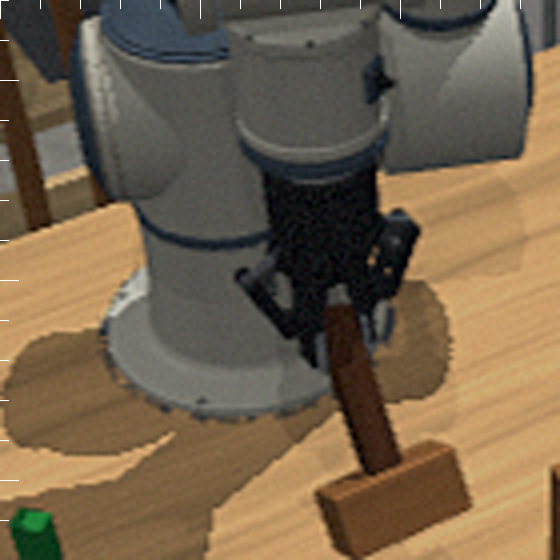

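View pics/d5c.png

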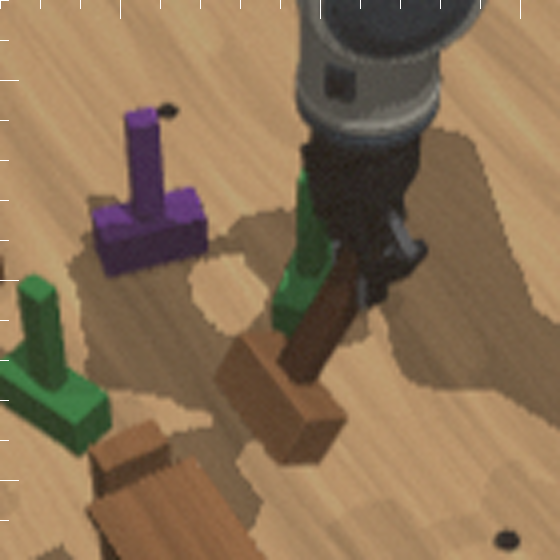

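Run:
```python
from h import *
crop(cv2.imread('pics/s5.png'),220,145,60,80,8,'s5z')
crop(cv2.imread('pics/d5.png'),265,130,60,75,8,'d5z')
```

```text
(no output)
```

View pics/s5z.png

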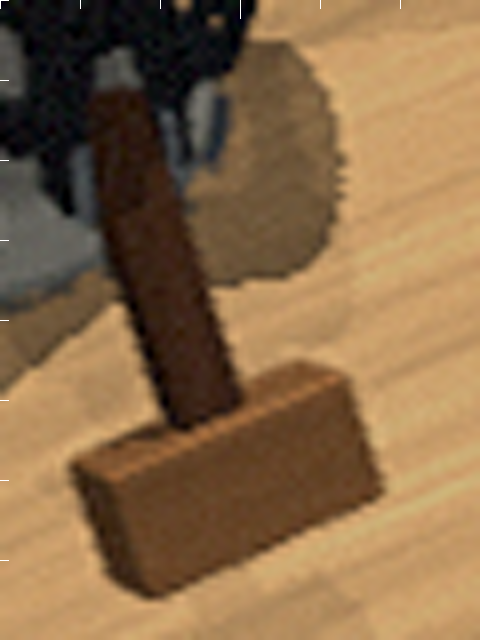

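View pics/d5z.png

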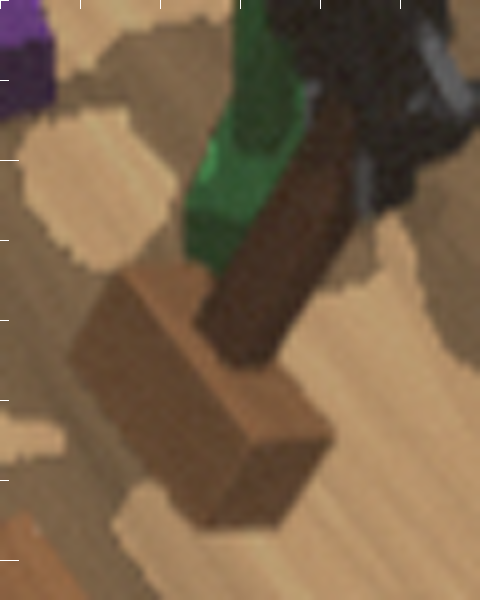

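Run:
```python
from h import *
S=lambda x,y:('scene',220+x/8,145+y/8); D=lambda x,y:('side',265+x/8,130+y/8)
P={}
for k,a,b in [('TL',(125,482),(122,268)),('TR',(352,380),(250,440)),('BR',(380,493),(205,528)),('BL',(152,600),(68,355))]:
    P[k],e=tri([S(*a),D(*b)]);print(k,P[k].round(1),np.round(e,1))
up=(P['TL']+P['TR']-P['BL']-P['BR'])/2;yy=(P['TR']+P['BR']-P['TL']-P['BL'])/2
print(up,np.linalg.norm(up),yy,np.linalg.norm(yy))
print('lean',np.degrees(np.arctan2(-up[0],up[2])))
yh=yy/np.linalg.norm(yy);uh=up-yh*(up@yh);uh/=np.linalg.norm(uh);xh=np.cross(yh,uh)
c=sum(P.values())/4-22.5*xh;print('yaw',np.arctan2(-yh[0],yh[1]),'ypitch',yh[2],'centre',c,'rel TCP',c-env.observe()['eef_pos'])
th=np.degrees(np.arctan2(-up[0],up[2]))
```

```text
TL [ 480.5 -129.7  241.6] [1.8 1.8]
TR [479.7 -35.4 240.8] [0.9 0.9]
BR [498.5 -36.2 198.4] [1. 1.]
BL [ 502.5 -133.4  200.8] [0.7 0.7]
[-20.40122817   2.24598371  41.64450455] 46.42757061001167 [-2.38446565 95.76276147 -1.63058337] 95.80632006122254
lean 26.099773545934962
yaw 0.024894572925009423 ypitch -0.01701958038296689 centre [470.11346633 -84.33508716 210.52105337] rel TCP [ 65.20638274   0.40954757 -86.08478668]
```

Call:
carry_out(deltas="2 2 4 0.4 0; 2 4 8 0.4 0; 2 5.7 11 0.4 0; 2 5.7 14.1 0.4 0; 2 5.7 14.1 0.4 0; 2 8 14.1 0.4 0; 2 10.5 14.1 0.4 0; 2 13.2 14.1 0.4 0; 2 13.2 14.1 0.4 0; 2 13.2 14.1 0.4 0")

```text
time: 8.07
eef_pos: [537.8, 55.9, 299.1]
ee_rot: [0.014, -3.138, 0.0]
contact_force: [-0.7, -0.2, -1.6]
opening: 26.9
```

Run:
```python
from h import *
o=env.observe();print(o['time'],o['eef_pos'],o['ee_rot'],o['contact_force'])
im=shot('scene','s6');crop(im,270,130,140,150,4,'s6c')
im=shot('side','d6');crop(im,220,130,140,150,4,'d6c')
shot('wrist','w6')
```

```text
8.0667 [537.76174794  55.9007349  299.13205014] [ 1.38431073e-02 -3.13757361e+00  2.10418573e-04] [-0.65065683 -0.20544102 -1.61366314]
```

View pics/s6c.png

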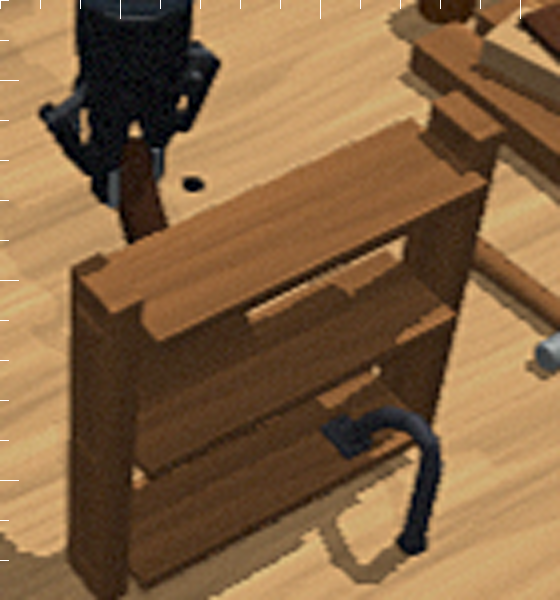

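View pics/d6c.png

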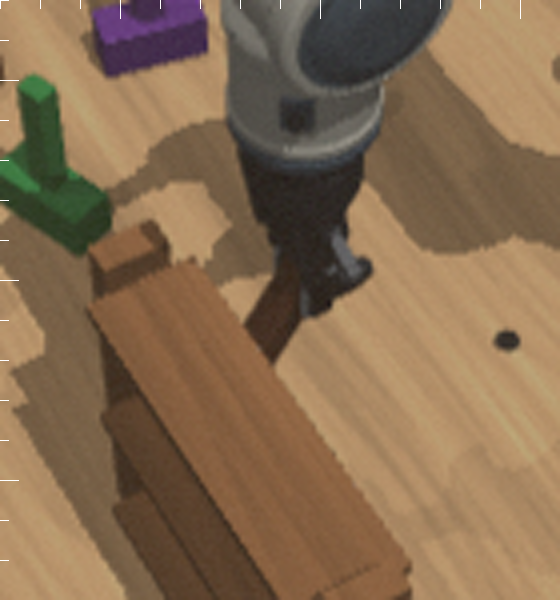

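View pics/w6.png

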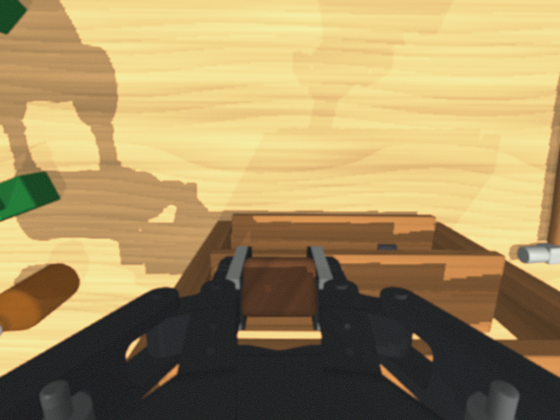

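Call:
carry_out(deltas="2 0 -0.4 0 0; 2 0 -0.8 0 0; 2 0 -1.2 0 0; 2 0 -1.4 0 0; 2 0 -1.5 0 0; 2 0 -1.6 0 0; 2 0 -1.7 0 0; 2 0 -1.7 0 0")

```text
time: 8.88
eef_pos: [537.8, 39.6, 301.6]
ee_rot: [-0.015, 3.142, 0.001]
contact_force: [-0.3, 2.2, -1.1]
opening: 26.6
```

```bash
cat > m.py <<'E'
from h import *
import sys
t=sys.argv[1]
o=env.observe();print(round(o['time'],2),o['eef_pos'].round(1),o['contact_force'].round(1))
im=shot('scene','s'+t);crop(im,280,185,50,100,6,'s%sz'%t)
E
python3 m.py 7
```

```text
8.88 [537.8  39.6 301.6] [-0.3  2.2 -1.1]
```

View pics/s7z.png

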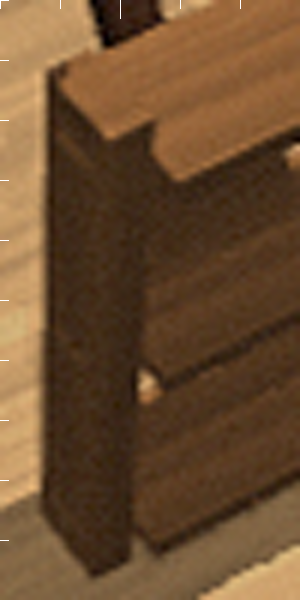

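```bash
cat > gap.py <<'E'
from h import *
import sys
cal=env.get_calibration('scene')
R=np.array([627.87,131.62]);th=0.009
def w(X):
    c,s=np.cos(th),np.sin(th);return np.array([R[0]+c*X[0]-s*X[1],R[1]+s*X[0]+c*X[1],X[2]])
def edge(im,z):
    # u of left edge of the board near height z, mean over rows
    p=proj('scene',w((-25,-164,z)),cal); g=im.astype(float)@[0.1,0.4,0.5]; out=[]
    for v in range(int(round(p[1]))-5,int(round(p[1]))+6):
        u0=int(round(p[0]))-16; prof=g[v,u0:u0+26]
        pr=np.convolve(prof,[.25,.5,.25],'valid'); dd=np.diff(pr); 
        k=int(np.argmin(dd)); ks=np.arange(max(0,k-2),min(len(dd),k+3)); wt=np.clip(-dd[ks],0,None)
        pz=(ks*wt).sum()/wt.sum()+u0+1.5
        out.append(pz)
    return np.median(out)
def per_mm(z):
    a=proj('scene',w((-25,-164,z)),cal);b=proj('scene',w((-25,-174,z)),cal);e=proj('scene',w((-25,-164,z-20)),cal)
    sl=(e[0]-a[0])/(e[1]-a[1]); return ((b[0]-a[0])-sl*(b[1]-a[1]))/10
def meas(tag,ref='s1'):
    im=cv2.imread(f'pics/{tag}.png');r=cv2.imread(f'pics/{ref}.png')
    zs=[300,255,235,90,60,40]
    d=[(edge(im,z)-edge(r,z))/per_mm(z) for z in zs]
    A=np.array([[(z-27.5)/270,1-(z-27.5)/270] for z in zs]); s=np.linalg.lstsq(A,d,rcond=None)[0]
    print(tag,np.round(d,1),'top,bottom',s.round(1))
if __name__=='__main__':
    for t in sys.argv[1:]: meas(t)
E
python3 gap.py s2 s3 s6 s7; python3 -c "
from gap import *
print([per_mm(z) for z in (300,40)])"
```

```text
s2 [ 0.  -0.1 -0.   0.2  0.1 -0. ] top,bottom [-0.   0.1]
s3 [-0.  -0.2  0.   0.1  0.1 -0.1] top,bottom [-0.1  0.1]
s6 [ 0.1 -0.2 -0.   0.1  0.1  0. ] top,bottom [-0.   0.1]
s7 [-0.1 -0.2  0.   0.1  0.1 -0.1] top,bottom [-0.1  0.1]
[np.float64(-0.31617968902528715), np.float64(-0.27195858387775435)]
```

Call:
carry_out(deltas="2 0 -0.1 0 0; 2 0 -0.2 0 0; 2 0 -0.3 0 0; 2 0 -0.4 0 0; 2 0 -0.4 0 0")

```text
time: 9.35
eef_pos: [537.7, 36.5, 301.7]
ee_rot: [-0.016, 3.141, 0.003]
contact_force: [-2.3, 9.3, 2.7]
opening: 26.4
```

```bash
python3 m.py 8; python3 gap.py s8
```

```text
9.35 [537.7  36.5 301.7] [-2.3  9.3  2.7]
s8 [3.1 2.4 2.4 1.  1.  0.7] top,bottom [2.9 0.5]
```

Call:
carry_out(deltas="2 0 0.6 0 0; 2 0 0.6 0 0; 2 0 0.1 0 0; 2 0 -0.1 0 0; 2 0 -0.2 0 0; 2 0 -0.25 0 0; 2 0 -0.25 0 0")

```text
time: 9.98
eef_pos: [537.8, 33.6, 301.5]
ee_rot: [0.015, -3.142, -0.003]
contact_force: [-1.3, 9.9, 1.1]
opening: 26.8
```

```bash
python3 m.py 9; python3 gap.py s9
```

```text
9.98 [537.8  33.6 301.5] [-1.3  9.9  1.1]
s9 [8.1 6.3 5.8 1.3 0.9 0.6] top,bottom [ 7.7 -0.1]
```

Call:
carry_out(deltas="2 0 1.2 0 0; 2 -3.5 1.2 0 0; 2 -7 1.2 0 0; 2 -8.5 1.2 -3 0; 2 -8.5 1.2 -7 0; 2 -8.5 1.2 -11 0; 2 -8.5 1.2 -13.4 0; 2 -8.5 1.2 -13.4 0; 2 -5 1.2 -13.4 0; 2 -2 1.2 -13.4 0; 2 0 1.2 -13.4 0; 2 0 1.2 -13.4 0")

```text
time: 11.03
eef_pos: [542.9, 44.7, 169.4]
ee_rot: [-0.014, 3.136, -0.001]
contact_force: [-0.4, -0.7, -1.7]
opening: 26.7
```

```bash
python3 m.py 10; python3 gap.py s10
python3 - <<'E'
from h import *
im=cv2.imread('pics/s10.png');crop(im,270,110,140,150,4,'s10c')
im=shot('side','d10');crop(im,220,110,140,150,4,'d10c')
E
```

```text
11.03 [542.9  44.7 169.4] [-0.4 -0.7 -1.7]
s10 [12.5  6.3  5.9  1.3  1.2  0.1] top,bottom [ 9.8 -0.8]
```

View pics/s10c.png

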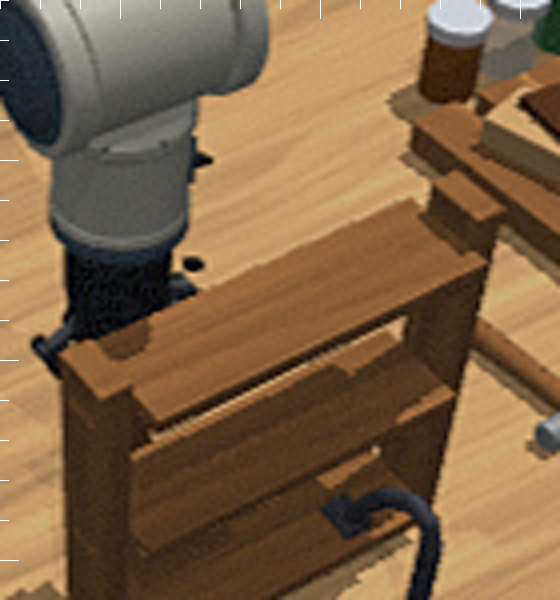

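View pics/d10c.png

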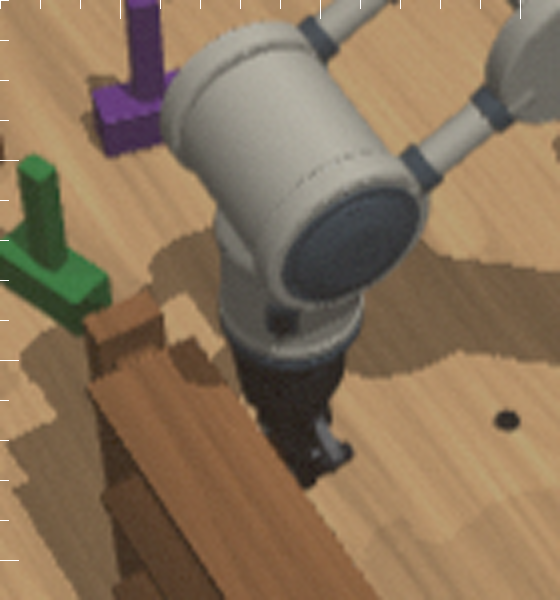

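Call:
carry_out(deltas="2 0 -0.4 0 0; 2 0 -0.7 0 0; 2 0 -0.85 0 0; 2 0 -0.95 0 0; 2 0 -1.05 0 0; 2 0 -1.15 0 0; 2 0 -1.2 0 0; 2 0 -1.2 0 0")

```text
time: 11.8
eef_pos: [537.2, 33.4, 168.0]
ee_rot: [0.014, -3.141, -0.002]
contact_force: [-1.8, 6.8, 1.6]
opening: 26.6
```

```bash
sed -i 's/zs=\[300,255/zs=[265,250/' gap.py; python3 m.py 11; python3 gap.py s9 s10 s11
```

```text
11.8 [537.2  33.4 168. ] [-1.8  6.8  1.6]
s9 [6.9 6.  5.8 1.3 0.9 0.6] top,bottom [ 7.5 -0. ]
s10 [7.  6.1 5.9 1.3 1.2 0.1] top,bottom [ 7.7 -0.2]
s11 [7.7 6.7 6.5 5.  5.3 5.4] top,bottom [7.4 4.9]
```

Call:
carry_out(deltas="2 0 0.6 0 0; 2 0 0.6 0 0; 2 0 0.1 0 0; 2 0 -0.1 0 0; 2 0 -0.2 0 0; 2 0 -0.3 0 0; 2 0 -0.38 0 0; 2 0 -0.38 0 0")

```text
time: 12.52
eef_pos: [537.5, 29.4, 167.6]
ee_rot: [0.014, -3.141, -0.002]
contact_force: [-1.9, 9.7, 2.0]
opening: 27.1
```

```bash
python3 m.py 12; python3 gap.py s12
```

```text
12.52 [537.5  29.4 167.6] [-1.9  9.7  2. ]
s12 [ 9.2  8.2  8.2  8.6  9.6 10. ] top,bottom [8.3 9.6]
```

Call:
carry_out(deltas="2 0 1.2 0 0; 2 -3.5 1.2 0 0; 2 -7 1.2 0 0; 2 -8.5 1.2 3 0; 2 -8.5 1.2 7 0; 2 -8.5 1.2 11 0; 2 -8.5 1.2 13.4 0; 2 -8.5 1.2 13.4 0; 2 -5 1.2 13.4 0; 2 -2 1.2 13.4 0; 2 0 1.2 13.4 0; 2 0 1.2 13.4 0")

```text
time: 13.57
eef_pos: [541.0, 41.0, 300.3]
ee_rot: [-0.014, 3.141, -0.001]
contact_force: [-1.2, -0.4, -3.0]
opening: 26.2
```

Call:
carry_out(deltas="2 0 -0.4 0 0; 2 0 -0.7 0 0; 2 0 -0.9 0 0; 2 0 -1 0 0; 2 0 -1.1 0 0; 2 0 -1.2 0 0; 2 0 -1.3 0 0; 2 0 -1.3 0 0")

```text
time: 14.23
eef_pos: [537.0, 28.9, 301.4]
ee_rot: [0.015, -3.141, -0.003]
contact_force: [-1.6, 7.6, -2.7]
opening: 26.5
```

```bash
python3 m.py 13; python3 gap.py s13
python3 - <<'E'
from h import *
im=cv2.imread('pics/s13.png');crop(im,280,175,70,110,6,'s13c')
E
```

```text
14.23 [537.   28.9 301.4] [-1.6  7.6 -2.7]
s13 [10.1  9.7  9.8  9.9 10.   9.8] top,bottom [9.9 9.9]
```

View pics/s13c.png

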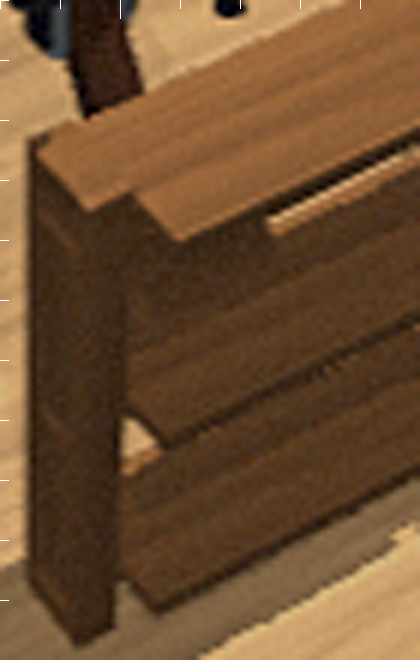

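Call:
carry_out(deltas="2 0 0.6 0 0; 2 0 0.6 0 0; 2 0 0.1 0 0; 2 0 -0.1 0 0; 2 0 -0.2 0 0; 2 0 -0.28 0 0; 2 0 -0.28 0 0")

```text
time: 14.87
eef_pos: [537.7, 25.9, 301.8]
ee_rot: [-0.015, 3.141, 0.003]
contact_force: [-1.4, 9.5, 1.7]
opening: 26.7
```

```bash
python3 m.py 14; python3 gap.py s14
```

```text
14.87 [537.7  25.9 301.8] [-1.4  9.5  1.7]
s14 [14.4 13.3 13.2 10.9 10.8 10.3] top,bottom [14.4 10.1]
```

Call:
carry_out(deltas="2 0 1.2 0 0; 2 -3.5 1.2 0 0; 2 -7 1.2 0 0; 2 -8.5 1.2 -3 0; 2 -8.5 1.2 -7 0; 2 -8.5 1.2 -11 0; 2 -8.5 1.2 -13.4 0; 2 -8.5 1.2 -13.4 0; 2 -5 1.2 -13.4 0; 2 -2 1.2 -13.4 0; 2 0 1.2 -13.4 0; 2 0 1.2 -13.4 0")

```text
time: 15.92
eef_pos: [542.9, 37.2, 169.4]
ee_rot: [-0.014, 3.136, -0.001]
contact_force: [-0.9, -0.8, -2.4]
opening: 26.6
```

Call:
carry_out(deltas="2 0 -0.4 0 0; 2 0 -0.7 0 0; 2 0 -0.9 0 0; 2 0 -1 0 0; 2 0 -1.1 0 0; 2 0 -1.2 0 0; 2 0 -1.3 0 0; 2 0 -1.3 0 0")

```text
time: 16.58
eef_pos: [537.1, 24.9, 168.1]
ee_rot: [-0.015, 3.141, 0.002]
contact_force: [-2.2, 9.1, 2.9]
opening: 26.8
```

```bash
python3 m.py 15; python3 gap.py s15
```

```text
16.58 [537.1  24.9 168.1] [-2.2  9.1  2.9]
s15 [14.6 13.9 14.  13.3 13.7 13.6] top,bottom [14.3 13.4]
```

Call:
carry_out(deltas="2 0 1.2 0 0; 2 -3.5 1.2 0 0; 2 -7 1.2 0 0; 2 -10 1.2 0 0; 2 -13 1.2 3 0; 2 -13 1.2 3 0")

```text
time: 17.13
eef_pos: [402.8, 36.9, 200.0]
ee_rot: [0.015, -3.14, 0.0]
contact_force: [1.7, 0.5, -3.0]
opening: 26.6
```

```bash
python3 m.py 16; python3 gap.py s16
python3 - <<'E'
from h import *
a=cv2.imread('pics/s16.png');b=cv2.imread('pics/s1.png')
def z(im):return cv2.resize(im[190:290,280:330],None,fx=6,fy=6,interpolation=cv2.INTER_CUBIC)
r=np.hstack([z(b),z(a)]); r=np.clip(r.astype(float)*1.7,0,255).astype(np.uint8)
cv2.imwrite('pics/cmp16.png',r)
d=shot('side','d16');b=cv2.imread('pics/side0.png')
def z(im):return cv2.resize(im[175:275,235:285],None,fx=6,fy=6,interpolation=cv2.INTER_CUBIC)
r=np.hstack([z(b),z(d)]); r=np.clip(r.astype(float)*1.7,0,255).astype(np.uint8)
cv2.imwrite('pics/cmpd16.png',r)
E
```

```text
17.13 [402.8  36.9 200. ] [ 1.7  0.5 -3. ]
s16 [13.7 13.2 13.6 13.4 13.5 13.4] top,bottom [13.6 13.4]
```

View pics/cmp16.png

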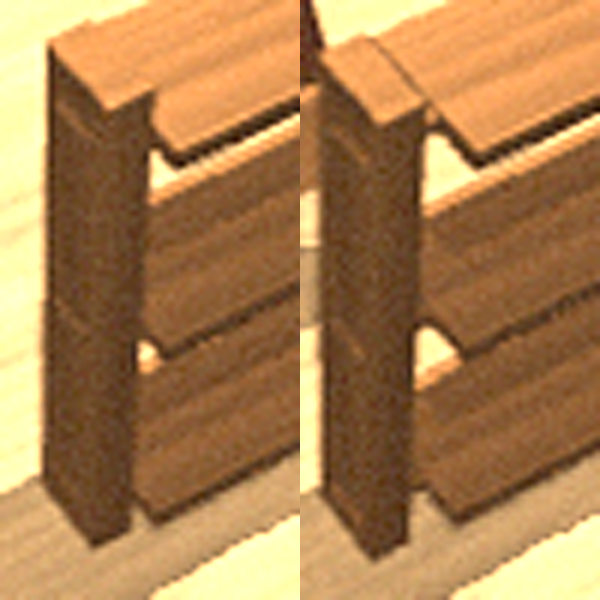

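View pics/cmpd16.png

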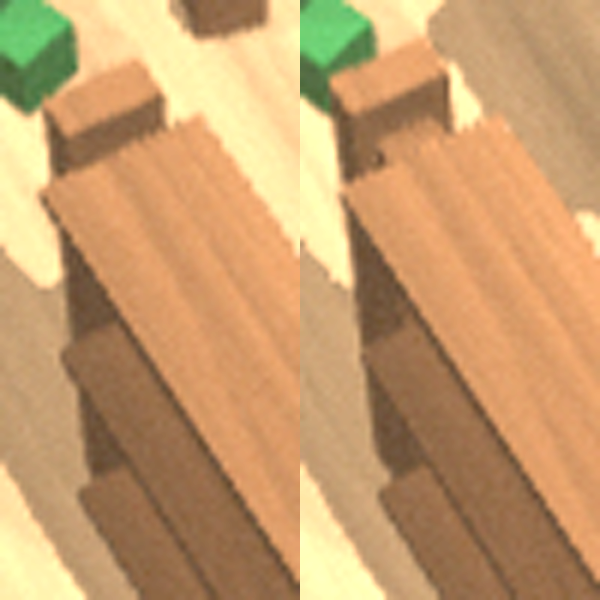

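Run:
```python
from h import *
f=lambda x,y,z:onz('scene',280+x/6,190+y/6,z)
def rk(p):
    d=p[:2]-[627.87,131.62];return np.round([d[0]+.009*d[1],d[1]-.009*d[0]],1)
for n,p in dict(top0=f(155,93,330),top1=f(127,103,330),shelfTop0=f(173,151,305),shelfTop1=f(175,151,305),bot0=f(132,528,0),bot1=f(108,543,0),outT0=f(107,110,330),outT1=f(80,122,330),outB0=f(94,547,0),outB1=f(75,562,0),shB=f(152,512,35)).items(): print(n,rk(p))
```

```text
top0 [  28.2 -143.8]
top1 [  26.6 -157.1]
shelfTop0 [  41.6 -142.6]
shelfTop1 [  42.  -141.9]
bot0 [  25.2 -142.1]
bot1 [  26.2 -157.7]
outT0 [  25.4 -166.5]
outT1 [  25.  -179.9]
outB0 [  24.3 -165.1]
outB1 [  26.7 -178.4]
shB [  41.8 -142.5]
```

Call:
carry_out(deltas="2 3 0 -2 0; 2 6 0 -3 0; 2 9 0 -3 0; 2 12 0 -3 0; 2 13 0 -3 0; 2 13 -0.4 -3 0; 2 13 -0.8 -3 0; 2 13 -1.0 -3 0; 2 13 -1.2 -3 0; 2 13 -1.28 -3 0; 2 13 -1.28 -3 0")

```text
time: 18.15
eef_pos: [536.7, 24.1, 167.4]
ee_rot: [0.014, -3.141, -0.002]
contact_force: [-0.5, 7.6, -5.2]
opening: 26.8
```

```bash
python3 m.py 17; python3 gap.py s17
```

```text
18.15 [536.7  24.1 167.4] [-0.5  7.6 -5.2]
s17 [14.4 13.9 14.  14.3 14.6 14.5] top,bottom [14.  14.5]
```

Call:
carry_out(deltas="2 0 1.2 0 0; 2 -3.5 1.2 0 0; 2 -7 1.2 0 0; 2 -8.5 1.2 3 0; 2 -8.5 1.2 7 0; 2 -8.5 1.2 11 0; 2 -8.5 1.2 13.4 0; 2 -8.5 1.2 13.4 0; 2 -5 1.2 13.4 0; 2 -2 1.2 13.4 0; 2 0 1.2 13.4 0; 2 0 1.2 13.4 0")

```text
time: 19.2
eef_pos: [540.5, 35.8, 300.5]
ee_rot: [-0.014, 3.141, -0.0]
contact_force: [-0.8, -0.8, -2.9]
opening: 26.4
```

Bottom at 14.5 relative; top needs about 0.7 mm more.

Call:
carry_out(deltas="2 0 -0.5 0 0; 2 0 -0.8 0 0; 2 0 -1.0 0 0; 2 0 -1.1 0 0; 2 0 -1.15 0 0; 2 0 -1.15 0 0")

```text
time: 19.7
eef_pos: [536.8, 24.7, 301.5]
ee_rot: [0.015, -3.141, -0.003]
contact_force: [-0.9, 5.8, -2.0]
opening: 26.8
```

```bash
python3 m.py 18; python3 gap.py s18
```

```text
19.7 [536.8  24.7 301.5] [-0.9  5.8 -2. ]
s18 [15.2 14.  14.1 14.3 14.4 14.2] top,bottom [14.5 14.2]
```

Call:
carry_out(deltas="2 0 1.2 0 0; 2 -3.5 1.2 0 0; 2 -7 1.2 0 0; 2 -10 0 0 0; 2 -13 -3 0 0; 2 -13 -7 0 0; 2 -13 -11 -3 0; 2 -13 -11 -7 0; 2 -13 -11 -11 0; 2 -13 -11 -14 0; 2 -13 -11 -15 0; 2 -13 -11 -15 0")

```text
time: 20.75
eef_pos: [406.1, -85.2, 149.4]
ee_rot: [0.014, -3.137, -0.002]
contact_force: [-0.3, -0.1, -1.4]
opening: 26.9
```

Call:
carry_out(deltas="2 0 0 -1 0; 2 0 0 -2 0; 2 0 0 -2.7 0; 2 0 0 -3.1 0; 2 0 0 -3.2 0; 2 0 0 -3.2 0")

```text
time: 21.25
eef_pos: [408.0, -85.9, 119.8]
ee_rot: [-0.015, 3.141, -0.0]
contact_force: [-0.3, 0.2, -2.0]
opening: 26.6
```

```bash
python3 m.py 19; python3 gap.py s19
```

```text
21.25 [408.  -85.9 119.8] [-0.3  0.2 -2. ]
s19 [15.1 13.9 14.  14.4 14.5 14.3] top,bottom [14.4 14.4]
```

Call:
carry_out(deltas="2 0 0 -0.15 0; 2 0 0 -0.25 0; 2 0 0 -0.25 0", squeeze=60)

```text
time: 21.55
eef_pos: [407.6, -86.1, 118.0]
ee_rot: [-0.015, 3.141, -0.001]
contact_force: [-10.4, -1.5, 31.6]
opening: 26.9
```

Call:
carry_out(deltas="2 0 0 0 0; 2 0.7 0 0.3 0; 2 1.4 0 0.58 0; 2 2.1 0 0.83 0; 2 2.8 0 1.05 0; 2 3.5 0 1.22 0; 2 4.2 0 1.36 0; 2 4.9 0 1.46 0; 2 5.6 0 1.5 0; 2 6.3 0 1.52 0; 2 7 0 1.52 0; 2 7 0 1.52 0", squeeze=20)

```text
time: 22.55
eef_pos: [479.4, -86.1, 132.1]
ee_rot: [-0.015, 3.141, -0.0]
contact_force: [0.4, -0.5, -2.0]
opening: 26.5
```

```bash
python3 m.py 20
python3 - <<'E'
from h import *
im=cv2.imread('pics/s20.png');crop(im,150,130,140,140,4,'s20c')
im=shot('side','d20');crop(im,220,100,140,140,4,'d20c')
E
```

```text
22.55 [479.4 -86.1 132.1] [ 0.4 -0.5 -2. ]
```

View pics/s20c.png

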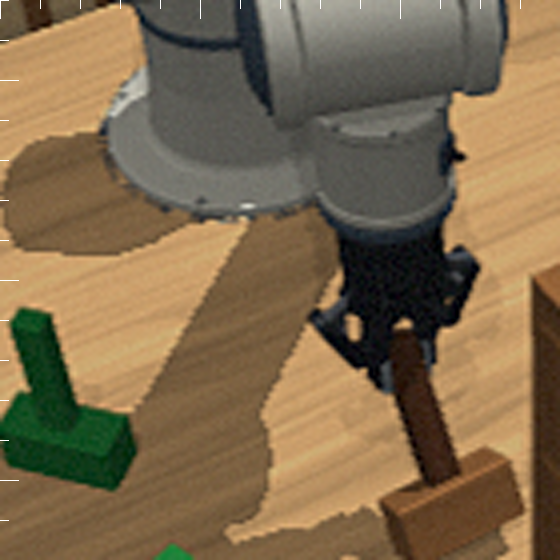

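View pics/d20c.png

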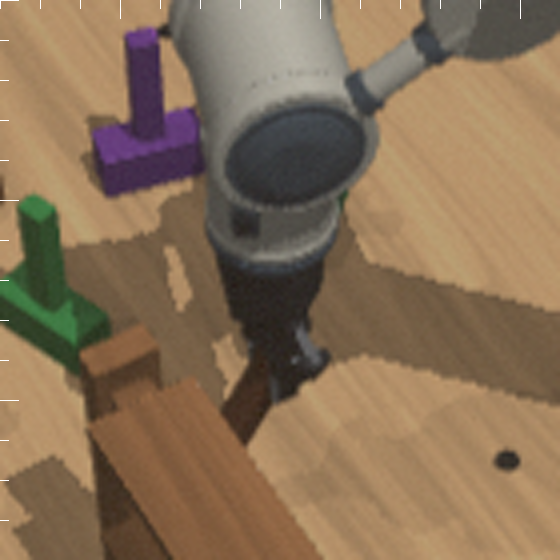

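Call:
carry_out(deltas="2 -3 0 3 0; 2 -5 3 3 0; 2 -5 7 3 0; 2 -5 11 3 0; 2 -5 15 3 0; 2 -5 19 3 0; 2 -5 23 3 0; 2 -5 26 3 0; 2 -5 28.5 2 0; 2 -5 29.3 0.5 0; 2 -5 29.3 -0.2 0; 2 -5 29.3 -0.2 0", squeeze=60)

```text
time: 23.65
eef_pos: [426.5, 206.6, 128.8]
ee_rot: [0.016, -3.139, 0.002]
contact_force: [-0.9, -0.6, -3.2]
opening: 26.6
```

```bash
python3 m.py 21
python3 - <<'E'
from h import *
im=cv2.imread('pics/s21.png');crop(im,270,100,140,150,4,'s21c')
im=shot('side','d21');crop(im,250,120,130,140,4,'d21c');shot('wrist','w21')
E
```

```text
23.65 [426.5 206.6 128.8] [-0.9 -0.6 -3.2]
```

View pics/s21c.png

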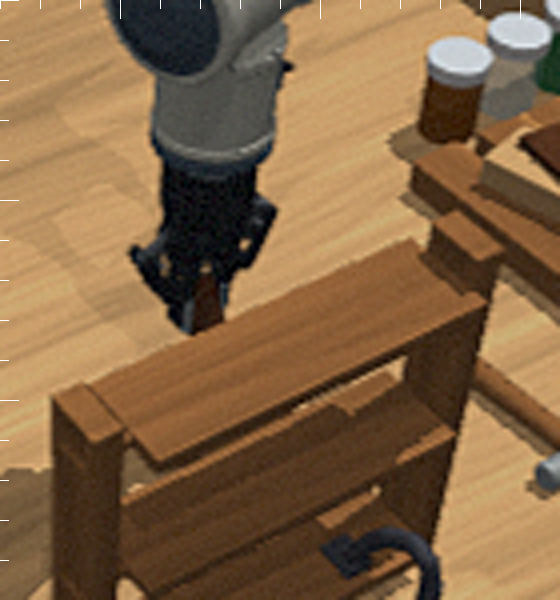

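View pics/d21c.png

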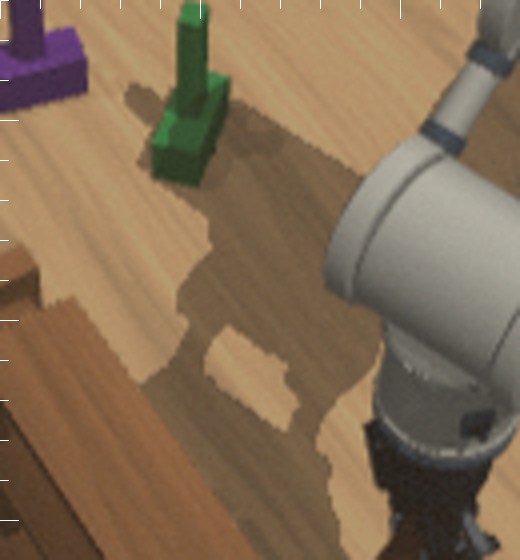

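View pics/w21.png

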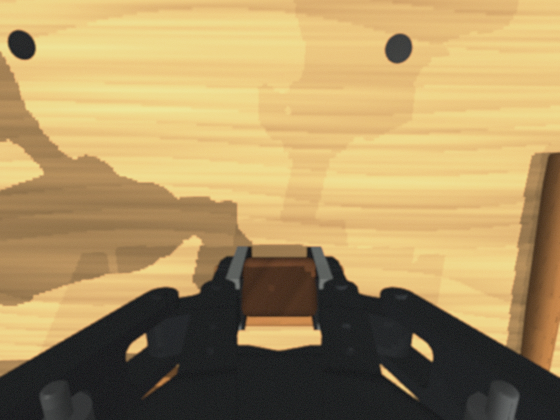

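Call:
carry_out(deltas="2 3 0 0 0; 2 5.5 0 0 0; 2 6.2 0 0 0; 2 6.6 0 0.1 0; 2 7 0 0.4 0; 2 7.4 0 0.7 0; 2 7.9 0 1 0; 2 8.5 0 1.3 0; 2 8.5 0 1.3 0", squeeze=20)

```text
time: 24.55
eef_pos: [512.2, 206.1, 144.8]
ee_rot: [0.012, -3.14, -0.0]
contact_force: [-15.3, 1.2, 18.4]
opening: 26.6
```

```bash
python3 m.py 22; python3 gap.py s22;python3 - <<'E'
from h import *
im=cv2.imread('pics/s22.png');crop(im,270,130,140,150,4,'s22c')
im=shot('side','d22');crop(im,250,180,130,150,4,'d22c');shot('wrist','w22')
E
```

```text
24.55 [512.2 206.1 144.8] [-15.3   1.2  18.4]
s22 [15.  13.8 13.9 15.1 14.9 14.7] top,bottom [14.2 14.9]
```

View pics/s22c.png

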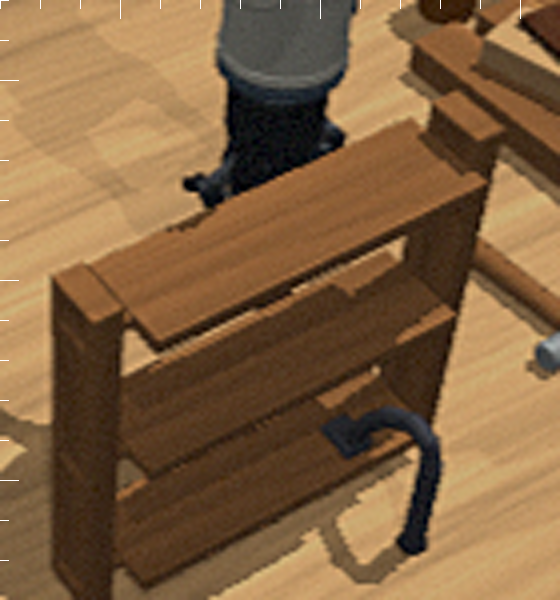

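View pics/d22c.png

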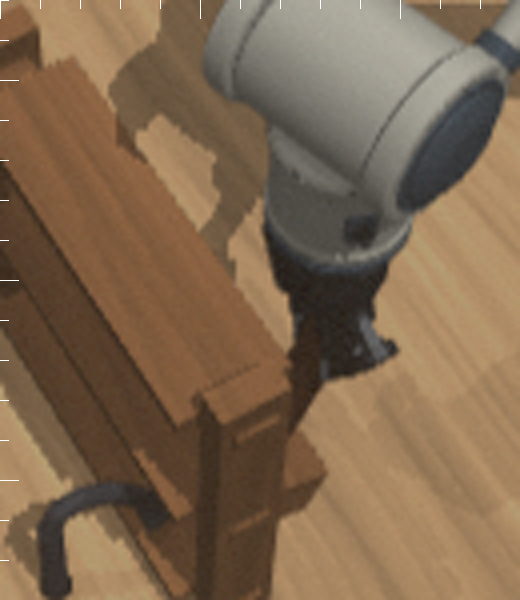

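View pics/w22.png

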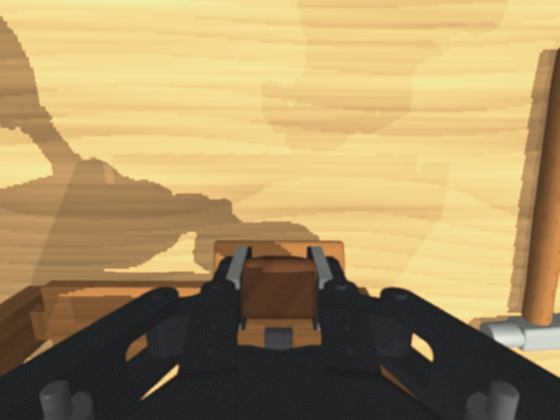

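Run:
```python
from h import *
f=lambda X:(lambda p:(p-[250,180])*4)(proj('side',X)).round(0)
for t in (0,10,15,20,25,31):
    a=np.radians(t);x=np.array([np.cos(a),0,np.sin(a)]);u=np.array([-np.sin(a),0,np.cos(a)]);y=np.array([0,1,0])
    c=np.array([512.2,206.1,163.8])-128*u
    P=[c+sx*22.5*x+50*y+sz*25*u for sx,sz in((-1,1),(-1,-1),(1,1))]
    print(t,[f(p) for p in P],P[0].round(0))
im=cv2.imread('pics/d22.png');crop(im,300,260,50,60,10,'d22z')
```

```text
0 [array([374., 448.]), array([369., 478.]), array([323., 477.])] [490. 256.  61.]
10 [array([353., 461.]), array([339., 495.]), array([303., 484.])] [508. 256.  58.]
15 [array([343., 467.]), array([324., 503.]), array([293., 488.])] [517. 256.  58.]
20 [array([332., 472.]), array([309., 510.]), array([284., 490.])] [526. 256.  59.]
25 [array([322., 477.]), array([294., 517.]), array([276., 492.])] [535. 256.  61.]
31 [array([310., 482.]), array([277., 523.]), array([266., 493.])] [546. 256.  64.]
```

View pics/d22z.png

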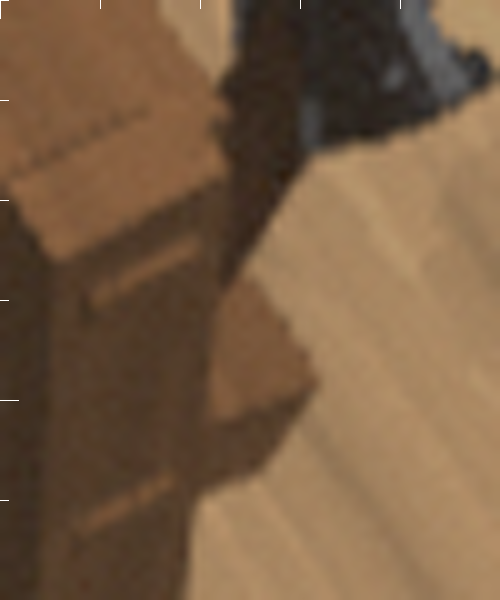

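Call:
carry_out(deltas="2 0.4 0 0.1 0; 2 0.8 0 0.25 0; 2 1.2 0 0.4 0; 2 1.6 0 0.55 0; 2 2 0 0.7 0; 2 2.2 0 0.8 0; 2 2.2 0 0.8 0")

```text
time: 25.28
eef_pos: [533.9, 206.2, 152.5]
ee_rot: [0.012, -3.14, -0.001]
contact_force: [-12.9, 1.9, 15.9]
opening: 26.8
```

```bash
python3 m.py 23; python3 gap.py s23;python3 - <<'E'
from h import *
im=shot('side','d23');crop(im,300,240,60,75,8,'d23z')
f=lambda X:(lambda p:(p-[300,240])*8)(proj('side',X)).round(0)
g=env.observe()['eef_pos']+[0,0,19]
for t in (0,5,10,15,20):
    a=np.radians(t);x=np.array([np.cos(a),0,np.sin(a)]);u=np.array([-np.sin(a),0,np.cos(a)]);y=np.array([0,1,0])
    c=g-128*u
    P=[c+sx*22.5*x+50*y+sz*25*u for sx,sz in((-1,1),(-1,-1),(1,-1))]
    print(t,[f(p) for p in P],P[1].round(0),P[2].round())
E
```

```text
25.28 [533.9 206.2 152.5] [-12.9   1.9  15.9]
s23 [15.2 14.  14.  29.2 14.9 14.6] top,bottom [14.3 19.5]
0 [array([301., 434.]), array([291., 494.]), array([189., 550.])] [511. 256.  18.] [556. 256.  18.]
5 [array([280., 448.]), array([261., 512.]), array([159., 564.])] [525. 256.  17.] [570. 256.  21.]
10 [array([258., 460.]), array([230., 529.]), array([130., 577.])] [538. 256.  17.] [582. 256.  25.]
15 [array([237., 472.]), array([200., 545.]), array([101., 587.])] [552. 256.  18.] [595. 256.  30.]
20 [array([216., 483.]), array([170., 560.]), array([ 73., 596.])] [565. 256.  20.] [607. 256.  35.]
```

View pics/d23z.png

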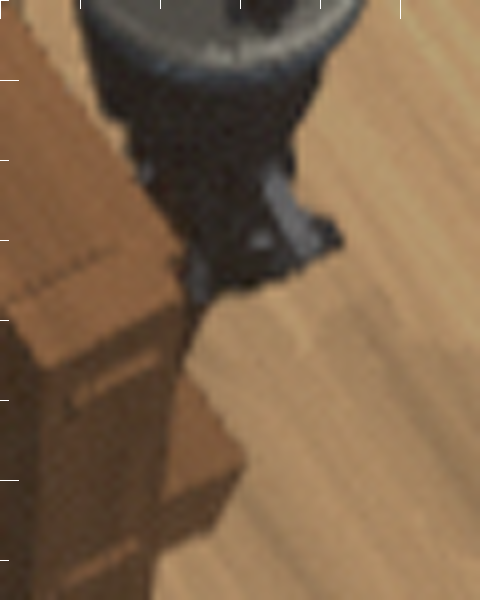

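Call:
carry_out(deltas="2 0 0 0 0; 2 -2 0 0 0; 2 -5 0 0 0; 2 -8 0 1 0; 2 -9 -4 1 0; 2 -9 -8 1 0; 2 -9 -12 1 0; 2 -9 -16 1 0; 2 -9 -20 1 0; 2 -9 -24 1 0; 2 -9 -27 1 0; 2 -9 -28 1 0", squeeze=60)

```text
time: 26.38
eef_pos: [444.9, -77.5, 162.0]
ee_rot: [-0.008, 3.14, -0.002]
contact_force: [0.6, 0.3, -2.4]
opening: 26.4
```

Call:
carry_out(deltas="2 0 0 -0.8 0; 2 0 0 -1.7 0; 2 0 0 -2.3 0; 2 0 0 -2.6 0; 2 0 0 -2.75 0; 2 0 0 -2.75 0")

```text
time: 26.88
eef_pos: [444.7, -72.4, 133.5]
ee_rot: [0.016, -3.141, -0.0]
contact_force: [-0.2, 0.0, -1.6]
opening: 26.7
```

```bash
python3 m.py 24; python3 gap.py s24;python3 - <<'E'
from h import *
im=cv2.imread('pics/s24.png');crop(im,180,130,120,130,4,'s24c')
im=shot('side','d24');crop(im,220,110,120,130,4,'d24c')
E
```

```text
26.88 [444.7 -72.4 133.5] [-0.2  0.  -1.6]
s24 [15.2 13.9 13.9 14.3 14.5 14.2] top,bottom [14.4 14.3]
```

View pics/s24c.png

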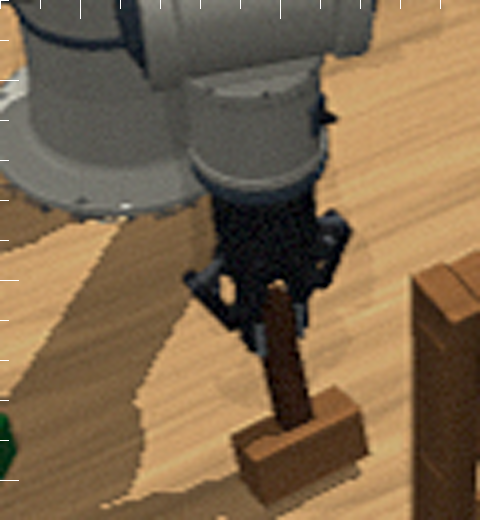

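View pics/d24c.png

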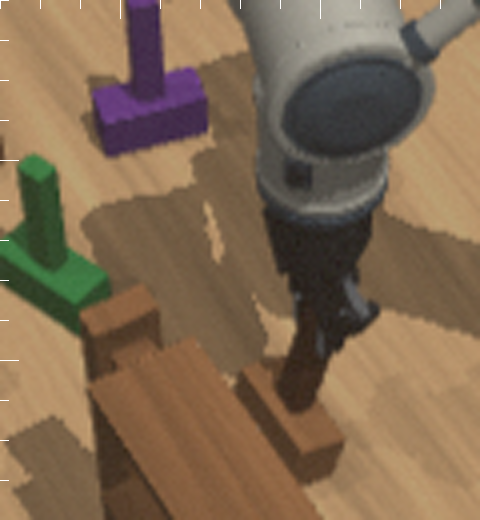

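Call:
carry_out(deltas="2 0 0 -0.15 0; 2 0 0 -0.25 0; 2 0 0 -0.25 0", squeeze=40)

```text
time: 27.23
eef_pos: [444.8, -72.9, 131.1]
ee_rot: [-0.015, 3.142, -0.0]
contact_force: [-0.1, 0.1, -1.2]
opening: 26.6
```

Call:
carry_out(deltas="2 0 0 -0.15 0; 2 0 0 -0.3 0; 2 0 0 -0.3 0")

```text
time: 27.48
eef_pos: [444.8, -73.0, 127.9]
ee_rot: [0.014, -3.141, -0.0]
contact_force: [-0.7, -0.4, -2.7]
opening: 26.7
```

Call:
carry_out(deltas="2 0 0 -0.15 0; 2 0 0 -0.3 0; 2 0 0 -0.4 0; 2 0 0 -0.4 0")

```text
time: 27.82
eef_pos: [447.1, -73.3, 127.1]
ee_rot: [-0.014, 3.136, -0.002]
contact_force: [-8.9, 6.3, 71.4]
opening: 27.0
```

Run:
```python
from h import *
im=shot('scene','s25');crop(im,210,190,80,80,7,'s25c')
```

```text
(no output)
```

View pics/s25c.png

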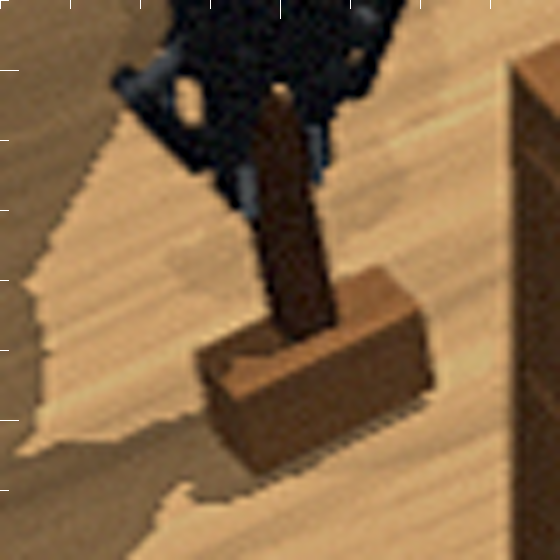

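Call:
carry_out(deltas="2 0 0 0.28 0; 2 0 0 0.28 0; 2 0.6 0 0.29 0; 2 1.2 0 0.28 0; 2 1.8 0 0.25 0; 2 2.4 0 0.2 0; 2 3 0 0.14 0; 2 3 0 0.14 0", squeeze=20)

```text
time: 28.53
eef_pos: [475.9, -73.2, 125.6]
ee_rot: [-0.014, 3.141, -0.001]
contact_force: [-0.6, -1.0, 11.9]
opening: 26.8
```

Run:
```python
from h import *
o=env.observe();print(o['time'],o['eef_pos'],o['contact_force'])
im=shot('scene','s26');crop(im,210,190,80,80,7,'s26c')
```

```text
28.5333 [475.94663971 -73.22190813 125.64124749] [-0.5949922  -1.04322933 11.9487854 ]
```

View pics/s26c.png

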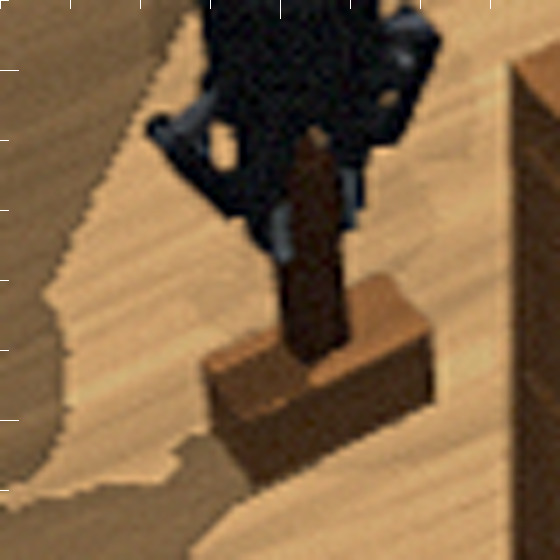

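Call:
carry_out(deltas="2 0 0 0.06 0; 2.9 0 0 0.06 0; 3.5 0 0 0.06 0; 4.5 0 0 0.06 0; 6 0 0 0.06 0; 6 0 0 0.06 0; 6 0 0 0.06 0; 6 0 0 0.06 0")

```text
time: 29.25
eef_pos: [474.8, -73.0, 126.2]
ee_rot: [-0.014, 3.142, -0.0]
contact_force: [0.5, 0.6, 0.4]
opening: 59.9
```

Call:
carry_out(deltas="6 0 0 2 0; 6 0 0 5 0; 6 0 0 9 0; 6 0 0 13 0; 6 0 0 17 0; 6 -3 0 19 0; 6 -7 0 19 0; 6 -10 0 19 0; 6 -10 0 19 0")

```text
time: 30.0
eef_pos: [370.0, -72.2, 316.3]
ee_rot: [0.014, -3.14, -0.0]
contact_force: [1.3, -0.6, 1.2]
opening: 59.7
```

```bash
python3 m.py 27; python3 gap.py s27
python3 - <<'E'
from h import *
d=shot('side','d27')
print(env.observe()['opening'])
E
```

```text
30.0 [370.  -72.2 316.3] [ 1.3 -0.6  1.2]
s27 [15.1 14.  14.  14.3 14.4 14.3] top,bottom [14.4 14.3]
59.976446912651475
```

View pics/s27.png

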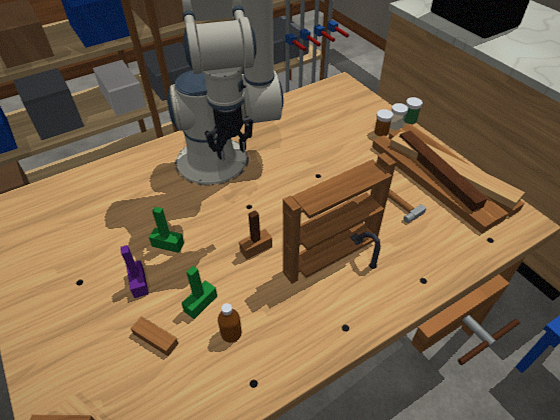

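View pics/d27.png

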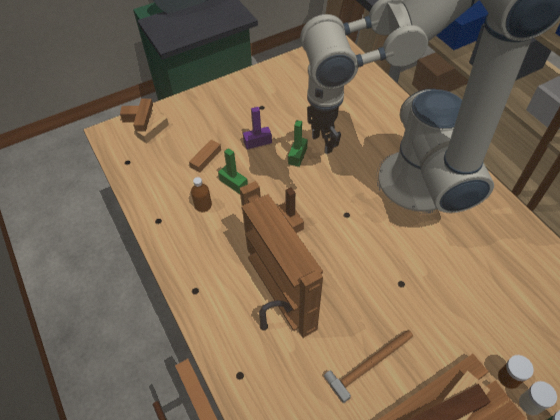

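Call:
carry_out(deltas="6 0 0 0 0; 6 0 0 0 0; 6 0 0 0 0; 6 0 0 0 0")

```text
time: 30.43
eef_pos: [375.3, -73.0, 315.9]
ee_rot: [0.015, -3.141, -0.0]
contact_force: [-0.4, 1.1, 0.2]
opening: 59.8
```

```bash
python3 -c "
from station import env
print(env.close_job())"
```

```text
the job is handed in; nothing more can be done
None
```

I tapped the right end board out by turns in the upper and lower bays, stood the mallet back on its head, and handed the job in at about 30 s.

**Board:** it went out in six visits, upper bay first, then alternating. My last camera measurement showed the top moved out 14.4 mm and the bottom 14.3 mm from where they started. With the 0–2 mm starting gap, that is about 15 mm at each end. The two ends were never more than about 7.7 mm apart by camera, give or take the starting gap.

**Mallet:** it stands upright on its head on clear bench in front of the rack's right end, about 235 mm from its first place. The last pictures show it standing and released. The hammer, bottle, offcut and coloured look-alikes look unmoved, judged by eye.

**What went less smoothly:**
- **Setting the mallet upright:** dragging it on the bench to straighten it failed. I squared it instead by pressing its head against the front of the rack's bottom shelf, at about 15 N. The rack and board did not visibly move.
- **Force at set-down:** the wrist force briefly reached about 71 N with the mallet's foot on the bench, under the 120 N limit. It was pressed through the held mallet, not the gripper body.
- **Stray readings:** two gap readings (9.8 and 19.5 mm) were off because the gripper or its shadow likely blurred one sample row. The readings around them agreed with each other.

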